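# Stand the blue-taped folding-table leg on its foot

### The job

Three short folding-table legs lie on the workshop bench, each with a loose-turning pivot bolt through its top end; the one with the band of blue tape is next to be fitted. Tip it up to stand on its black foot about where the foot lies now: raise the bolt end while the foot end stays down on the bench, and leave the leg standing upright by itself. Leave the other two lying legs where they are.

Things in the scene. Friction and masses are not known exactly. Their poses are not given: they have to be found in the camera images.
- blue_leg_bolt (a point): Middle of the pivot bolt through the blue-taped leg, on the leg's centre line, 20 mm from its top end, 20 mm above the bench. The bolt runs along y; its two round heads (24 mm across, 5 mm thick) are 46 mm over their outsides and turn freely in the leg: pinched by them, the leg swings. x axis: along the leg, foot to top (roughly away from the robot); z up while it lies.
- blue_leg_foot (a point): Centre of the flat end face of the same leg's black foot, 130 mm from the bolt. Same axes. The leg is a straight pine bar with a rounded top end, 150 mm long, 36 mm wide (y) and 40 mm high (z) as it lies, 0.18 kg, loose. This point is 20 mm above the bench while the leg lies, level with the bench when it stands.
- yellow_leg_bolt (a point): Middle of the pivot bolt of a lying leg of the same size and shape with a band of yellow tape; not to be moved. Same axes.
- plain_leg_bolt (a point): Middle of the pivot bolt of a lying leg of the same size and shape with no tape; not to be moved. Same axes.
Things that resemble listed ones, but are neither listed nor needed, are in the scene too. Leave any pink look-alike of the part that bears blue_leg_bolt alone.

How it is judged:
By the outcome, as a careful person would: the job done as asked, in the order asked, and still so for the second after the job is handed in, with the robot touching nothing.
It also fails if it takes over 35 s, if anything falls off the work surface, if the arm or the gripper's body presses on something with over 40 N, if the wrist force passes 120 N, or if a joint passes its speed limit or range.

### The arm

A 7-joint arm with a two-finger parallel gripper is mounted at the origin on the work surface. World frame = base frame: x ahead of the robot, y to its left, z up, the work surface at z = 0. Lengths are in m, angles in rad, forces in N, time in s.
With the tool pointing down it reaches from about 0.4 to 0.85 m from the base axis. Payload 10.4 kg.
Tool frame: the origin (TCP) lies where the fingers leave the gripper's body, on its centre line; the fingertips stand 73 mm ahead of it and the grasp point (between the pads) lies 54 mm ahead of it (r.finger_overhang is the z of the fingertips in the tool frame, in m); z points along the fingers, y is the direction in which the jaws open and shut (so a half turn about z gives the same grasp; the last joint's range is limited). The gripper opens to 85 mm and grips with 20 to 120 N. Pads are 22 mm wide; open, the fingers measure 114 mm over their backs; the gripper's body (76 mm by 85 mm) begins 54 mm behind the grasp point. The pads swing forward as they close: fully open they stand 13 mm farther back than shut.
Start: joints at [1.314, 0.332, -0.065, 1.46, 0.022, 1.35, -0.088], TCP at [0.145, -0.608, 0.304] pointing down, gripper open.
Joint ranges: [-2.6, 2.6], [-0.5, 2.12], [-1.47, 1.34], [0.16, 2.42], [-1.27, 4.41], [0.06, 2.06], [-2.6, 2.6]. Speed limits (rad/s): [2.22, 2.22, 2.79, 2.79, 3.14, 3.14, 3.14].

### API

Orientations are given as a rotation vector (axis times angle).
In Python, from cell import monitor, cams, job, r gives the robot as it stands.
- The arm moves only by the tool carry_out, never from a script. Its argument "series" is a list of rows, each a list of 5 numbers: the shift along the world's x, y, z in m, then the turn about the world's z in rad, then the opening, from -1 (shut) to 1 (fully open), so that 0 is half open. In form: [[tx, ty, tz, turn, claw], ...]. A call has 1 to 12 rows; each row shifts and turns the commanded pose from where the row before left it; what a row does not reach is not made up. A row lasts 1/10 s, in which the tool goes at most 50 mm and 8.59 degrees, less where a joint would pass 70% of its speed; a pose out of reach is approached as far as the arm can. A call with a gripper value outside its range is refused whole. The fingers move at their own pace and stop on an object; the grip force is fixed at half the most. Time passes only in rows, so rows that do not move let the fingers close. It gives the time, the measured TCP pose, the force and the opening at its end, in the units of the state.
- monitor.state(): the state, without advancing time (a new reading comes with each control period).
- cams.camera(name): name is "scene" or "top" or "wrist"; returns the picture (384x512x3 uint8, blue, green, red); there is no depth.
- cams.calibration(name): a dict with "camera_matrix" (3x3 intrinsics, pixels), "position" and "orientation" of the camera in the world. Camera axes: x right, y up, looking along -z (the intrinsics and any distortion apply to the point x, -y, -z); pixel columns grow to the right and rows downward; lengths in m; the calibration is good to about 2 mm. A picture is of the moment at which its call begins: read the wrist's pose just before it. calibration takes no time and is no camera call; for the wrist camera it gives the pose at the moment of the call.
- job.finish_job(): hands the job in, once; it reports no verdict.
The state is a dict: "t": time; "qpos": joint angles; "qvel": joint speeds; "tau": joint torques, N m; "tool_pos": TCP position; "orientation": TCP orientation; "wrist_force": force on the tool from outside, world axes, zero at the start; "ft_torque": the same for the moment, N m; "width": finger opening in m.
Only numpy, scipy, OpenCV 4.12 (cv2) and the standard library are available. Lean on these libraries where they do the work, as an engineer would, in place of code of your own. Each camera call takes 0.05 s, during which the arm holds its last target. There are 200 camera calls.

## Working session

There is one attempt and no reset: what is moved stays moved. The work goes in short steps, Python scripts to look and compute and a tool call to move; the robot and the scene stay as the last step left them, time stands still between calls to the robot, and variables do not carry over. Pictures are saved under pics/ and viewed, about 8 in all and at most 12, crops included, and the job is handed in when it is done.

Besides the shell and the picture viewer there is one more tool, called after "Emit:" as name(argument=value, ...) on one line, values as JSON. carry_out: Moves the arm, as the interface text tells. Its arguments: {"type":"object","properties":{"series":{"type":"array","items":{"type":"array","items":{"type":"number"}}}},"required":["series"]}

```bash
mkdir -p pics; ls; python3 - <<'E'
from cell import monitor,cams,job,r
import cv2,numpy as np
s=monitor.state();print(s)
for n in("scene","top"):
    cv2.imwrite(f"pics/{n}0.png",cams.camera(n)); print(n,cams.calibration(n))
E
```

```text
pics
{'t': 0.0, 'qpos': array([ 1.31438968,  0.33288648, -0.06468772,  1.46093607,  0.02158838,
        1.34987772, -0.0884993 ]), 'qvel': array([ 0.00053933, -0.00040418,  0.00052526,  0.0006558 , -0.00064884,
       -0.00088136,  0.0004813 ]), 'tau': array([ 3.37413949e-04, -6.25437355e+01,  4.93911677e-02, -3.91609597e+01,
        1.63116760e-02,  9.64040577e-03,  3.86928821e-05]), 'tool_pos': array([ 0.14473633, -0.60773879,  0.30310919]), 'orientation': array([-3.11876281e+00, -3.66275490e-01,  3.47280186e-04]), 'wrist_force': array([-0.06519194,  0.73847337,  0.77523001]), 'ft_torque': array([0.04782595, 0.00493011, 0.01345587]), 'width': 0.08523103348281642}
scene {'camera_matrix': array([[353.17414571,   0.        , 258.22880581],
       [  0.        , 353.17414571, 185.21729313],
       [  0.        ,   0.        ,   1.        ]]), 'position': array([1.07923391, 0.46702542, 0.47697684]), 'orientation': array([0.48708796, 1.16722387, 2.08151589])}
top {'camera_matrix': array([[408.42839522,   0.        , 252.78675571],
       [  0.        , 408.42839522, 196.70355688],
       [  0.        ,   0.        ,   1.        ]]), 'position': array([0.44820247, 0.00289684, 1.03110958]), 'orientation': array([ 0.10815253, -0.10311703, -1.58078004])}
```

View pics/top0.png

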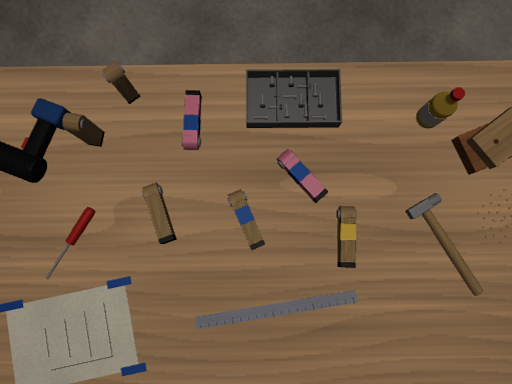

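View pics/scene0.png

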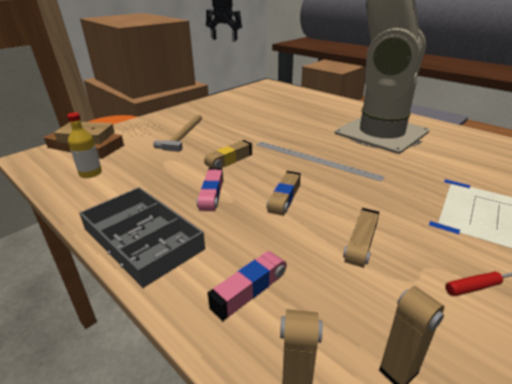

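Top view: the wooden leg with blue tape has its bolt near (237,198) and its foot near (257,244). These could be taken for it:
- pink legs with blue tape at (192,120) and (302,175)
- plain leg at (158,213)
- yellow-taped leg at (347,236)
- two untaped wooden legs at (85,127) and (120,85)

I choose the wooden one with blue tape at (245,215) and check it in a crop.

```bash
cat > h.py <<'E'
import numpy as np,cv2
from scipy.spatial.transform import Rotation as R
def ray(c,u,v,z):
    K=np.array(c["camera_matrix"]);d=np.linalg.inv(K)@[u,v,1];d=R.from_rotvec(c["orientation"]).apply([d[0],-d[1],-d[2]])
    p=np.array(c["position"]);return p+d*(z-p[2])/d[2]
def proj(c,P):
    q=R.from_rotvec(c["orientation"]).inv().apply(np.array(P)-c["position"]);k=np.array(c["camera_matrix"])@[q[0],-q[1],-q[2]];return k[:2]/k[2]
def pose(s):
    m=R.from_rotvec(s["orientation"]).as_matrix();return s["t"],np.round(s["tool_pos"],4),"yaxis deg",np.degrees(np.arctan2(m[1,1],m[0,1])).round(2),"z",m[:,2].round(3),np.round(s["wrist_force"],1),s["width"]
E
python3 - <<'E'
from cell import cams,monitor
from h import *
im=cv2.imread("pics/top0.png");c=cams.calibration("top")
cv2.imwrite("pics/c0.png",cv2.resize(im[180:260,215:285],None,fx=7,fy=7,interpolation=cv2.INTER_CUBIC))
hsv=cv2.cvtColor(im,cv2.COLOR_BGR2HSV);m=cv2.inRange(hsv,(105,120,50),(130,255,255))
n,l,st,ce=cv2.connectedComponentsWithStats(m)
for i in range(1,n):
    if st[i,4]>40: print(st[i],ce[i].round(1),ray(c,*ce[i],.04).round(3))
for u,v in((237,198),(257,244)): print(ray(c,u,v,.04))
print(pose(monitor.state()))
E
```

```text
[ 32  99  32  25 500] [ 47.  110.7] [0.808 0.522 0.04 ]
[184 115  15  15 218] [190.9 122.2] [0.773 0.158 0.04 ]
[289 162  21  19 221] [299.2 171.1] [ 0.644 -0.11   0.04 ]
[235 205  19  20 221] [243.9 214.5] [0.539 0.027 0.04 ]
[107 277  24  12 169] [118.6 282.1] [0.381 0.328 0.04 ]
[  0 300  23  12 170] [ 10.8 305.5] [0.329 0.582 0.04 ]
[121 363  25  13 189] [133.3 369. ] [0.182 0.287 0.04 ]
[0.57941174 0.04392881 0.04      ]
[ 0.46693339 -0.00349456  0.04      ]
(0.1, array([ 0.1447, -0.6077,  0.3032]), 'yaxis deg', np.float64(-76.6), 'z', array([-0.   ,  0.001, -1.   ]), array([ 0.1,  0.1, -0.1]), 0.08542872818755112)
```

View pics/c0.png

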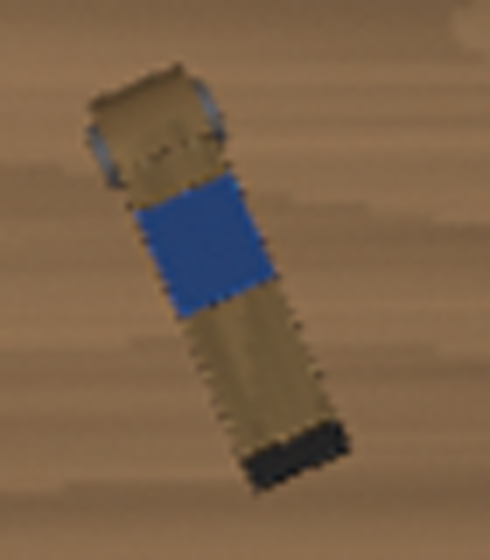

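The crop shows a wooden leg with blue tape and a black foot. The bolt heads are at crop (103,158) and (212,113), and the foot end runs (258,492)–(350,450).

```bash
python3 - <<'E'
from cell import cams,monitor
from h import *
c=cams.calibration("top")
f=lambda u,v,z: ray(c,215+u/7-.4,180+v/7-.4,z)
b=f(157.5,135.5,.028);F=f(304,471,.035);t=f(137,83,.03)
d=b-F;print(b,F,t,np.linalg.norm(d[:2]),np.degrees(np.arctan2(d[1],d[0])), np.linalg.norm((t-F)[:2]))
h=f(103,158,.025)-f(212,113,.025);print("heads",np.linalg.norm(h),np.degrees(np.arctan2(h[1],h[0])))
a=ray(c,243.9,214.5,.04)-F;print("tape dir",np.degrees(np.arctan2(a[1],a[0])))
E
```

```text
[0.57860597 0.04419496 0.028     ] [ 0.46005721 -0.00592141  0.035     ] [0.59718001 0.05123633 0.03      ] 0.12870687897748517 22.916165295359164 0.14855864476216518
heads 0.04182372434172753 111.91045163479959
tape dir 22.97945561793175
```

Emit:
carry_out(series=[[0.01, 0.016, 0, 0.008, 1], [0.022, 0.033, -0.004, 0.008, 1], [0.022, 0.033, -0.004, 0.008, 1], [0.022, 0.033, -0.004, 0.008, 1], [0.022, 0.033, -0.004, 0.008, 1], [0.022, 0.033, -0.004, 0.008, 1], [0.022, 0.033, -0.004, 0.008, 1], [0.022, 0.033, -0.004, 0.008, 1], [0.022, 0.033, -0.004, 0.008, 1], [0.022, 0.033, -0.004, 0.008, 1], [0.022, 0.033, -0.004, 0.008, 1], [0.022, 0.033, -0.004, 0.008, 1]])

```text
t: 1.3
tool_pos: [0.3973, -0.2275, 0.2597]
orientation: [3.099, 0.516, -0.0]
wrist_force: [0.9, -0.5, -0.4]
width: 0.0854
```

Emit:
carry_out(series=[[0.022, 0.033, -0.004, 0.008, 1], [0.022, 0.033, -0.004, 0.008, 1], [0.022, 0.033, -0.004, 0.008, 1], [0.022, 0.033, -0.004, 0.008, 1], [0.022, 0.033, -0.004, 0.008, 1], [0.022, 0.033, -0.004, 0.008, 1], [0.022, 0.033, -0.004, 0.008, 1], [0.022, 0.033, -0.004, 0.008, 1], [0.006, 0.009, -0.004, 0.004, 1], [0, 0, 0, 0, 1], [0, 0, 0, 0, 1]])

```text
t: 2.4
tool_pos: [0.5784, 0.0431, 0.2235]
orientation: [3.079, 0.62, -0.002]
wrist_force: [0.3, -0.3, -0.7]
width: 0.0855
```

```bash
python3 - <<'E'
from cell import cams,monitor
from h import *
print(pose(monitor.state()));c=cams.calibration("wrist")
im=cams.camera("wrist");cv2.imwrite("pics/w0.png",im);print(c)
for P in((.579,.044,.02),(.46,-.006,.02)):print(proj(c,P))
E
```

```text
(2.4, array([0.5784, 0.0431, 0.2235]), 'yaxis deg', np.float64(-67.24), 'z', array([-0.001, -0.001, -1.   ]), array([ 0.3, -0.3, -0.7]), 0.08546757378453777)
{'camera_matrix': array([[299.52209795,   0.        , 251.95193057],
       [  0.        , 299.52209795, 194.46692302],
       [  0.        ,   0.        ,   1.        ]]), 'position': array([0.64692428, 0.07200363, 0.29365211]), 'orientation': array([-0.2607777 ,  0.17425416, -1.16436853])}
[251.66529827 184.34901677]
[251.75216856 300.79510061]
```

View pics/w0.png

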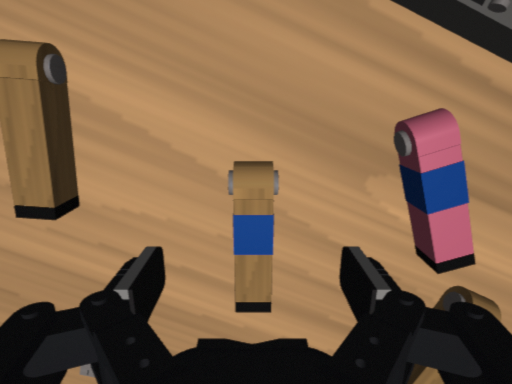

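The wrist view shows the leg square to the jaws. The bolt heads are at (231,182) and (276,182), and the foot end is at row 311. The bolt is about 3 px further up than predicted.

```bash
python3 - <<'E'
from cell import cams,monitor
from h import *
c=cams.calibration("wrist")
print(ray(c,253,181.5,.02),ray(c,231,182,.02)-ray(c,276,182,.02),ray(c,253,311,.0),ray(c,253,303,.04))
E
```

```text
[0.58212377 0.04325788 0.02      ] [-0.01640408  0.03919524  0.        ] [ 0.4339903  -0.01897789  0.        ] [ 0.47168366 -0.00302147  0.04      ]
```

Emit:
carry_out(series=[[0.0026, 0.0005, -0.02, 0, 1], [0, 0, -0.03, 0, 1], [0, 0, -0.03, 0, 1], [0, 0, -0.03, 0, 1], [0, 0, -0.02, 0, 1], [0, 0, -0.0155, 0, 1], [0, 0, 0, 0, 1], [0, 0, 0, 0, 1]])

```text
t: 3.25
tool_pos: [0.5817, 0.044, 0.0793]
orientation: [3.08, 0.619, 0.001]
wrist_force: [-1.1, 1.0, 0.0]
width: 0.0854
```

Emit:
carry_out(series=[[0, 0, 0, 0, -0.3], [0, 0, 0, 0, -0.3], [0, 0, 0, 0, -0.3], [0, 0, 0, 0, -0.3], [0, 0, 0, 0, -0.3], [0, 0, 0, 0, -0.3]])

```text
t: 3.85
tool_pos: [0.582, 0.0445, 0.0795]
orientation: [3.079, 0.621, 0.002]
wrist_force: [-1.8, -1.1, 5.9]
width: 0.0445
```

```bash
python3 - <<'E'
from cell import cams,monitor,r
from h import *
print(pose(monitor.state()),r.finger_overhang);c=cams.calibration("wrist")
im=cams.camera("wrist");im2=cams.camera("scene");cv2.imwrite("pics/w1.png",np.hstack([cv2.resize(im,(400,300)),cv2.resize(im2[130:270,200:387],(400,300))]))
E
```

```text
(3.85, array([0.582 , 0.0445, 0.0795]), 'yaxis deg', np.float64(-67.21), 'z', array([ 0.002, -0.   , -1.   ]), array([-1.8, -1.1,  5.9]), 0.04449519682694997) 0.0726
```

View pics/w1.png

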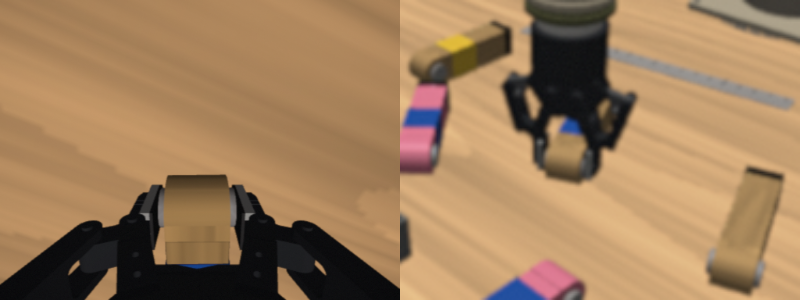

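The grip is good: both heads are between the pads (crop left (165,208) and (232,208)), the width is 44.5 mm, and the leg hasn't moved. Next I work out the arc about the foot's lower edge.

```bash
python3 - <<'E'
import numpy as np
a=np.linspace(0,1,25);a=np.radians(90)*a
b=np.arctan2(20,130)+a;r=np.hypot(130,20)
x=r*np.cos(b);z=r*np.sin(b);u=np.array([np.cos(np.radians(22.8)),np.sin(np.radians(22.8))])
P=np.c_[np.outer(x,u),z]/1e3;P=P.round(4)
print([list(map(float,np.r_[d,0,-1].round(4))) for d in np.diff(P,axis=0)])
E
```

```text
[[-0.0014, -0.0006, 0.0085, 0.0, -1.0], [-0.002, -0.0009, 0.0083, 0.0, -1.0], [-0.0025, -0.001, 0.0082, 0.0, -1.0], [-0.0029, -0.0012, 0.008, 0.0, -1.0], [-0.0034, -0.0015, 0.0077, 0.0, -1.0], [-0.0039, -0.0016, 0.0075, 0.0, -1.0], [-0.0044, -0.0018, 0.0072, 0.0, -1.0], [-0.0047, -0.002, 0.0069, 0.0, -1.0], [-0.0052, -0.0022, 0.0066, 0.0, -1.0], [-0.0055, -0.0024, 0.0061, 0.0, -1.0], [-0.006, -0.0024, 0.0058, 0.0, -1.0], [-0.0062, -0.0027, 0.0053, 0.0, -1.0], [-0.0065, -0.0027, 0.0048, 0.0, -1.0], [-0.0069, -0.0029, 0.0044, 0.0, -1.0], [-0.007, -0.003, 0.0039, 0.0, -1.0], [-0.0073, -0.003, 0.0034, 0.0, -1.0], [-0.0075, -0.0032, 0.0028, 0.0, -1.0], [-0.0077, -0.0032, 0.0024, 0.0, -1.0], [-0.0077, -0.0032, 0.0017, 0.0, -1.0], [-0.0079, -0.0033, 0.0012, 0.0, -1.0], [-0.0079, -0.0034, 0.0007, 0.0, -1.0], [-0.0079, -0.0033, 0.0001, 0.0, -1.0], [-0.008, -0.0033, -0.0005, 0.0, -1.0], [-0.0078, -0.0034, -0.001, 0.0, -1.0]]
```

Emit:
carry_out(series=[[0, 0, 0, 0, -1], [0, 0, 0, 0, -1], [-0.0014, -0.0006, 0.0085, 0, -1], [-0.002, -0.0009, 0.0083, 0, -1], [-0.0025, -0.001, 0.0082, 0, -1], [-0.0029, -0.0012, 0.008, 0, -1], [-0.0034, -0.0015, 0.0077, 0, -1], [-0.0039, -0.0016, 0.0075, 0, -1], [-0.0044, -0.0018, 0.0072, 0, -1], [-0.0047, -0.002, 0.0069, 0, -1], [-0.0052, -0.0022, 0.0066, 0, -1], [-0.0055, -0.0024, 0.0061, 0, -1]])

```text
t: 5.15
tool_pos: [0.5452, 0.0291, 0.1541]
orientation: [3.08, 0.621, 0.001]
wrist_force: [0.1, 0.4, 0.4]
width: 0.0447
```

```bash
python3 - <<'E'
from cell import cams,monitor,r
from h import *
print(pose(monitor.state()))
im=cams.camera("wrist");im2=cams.camera("scene");cv2.imwrite("pics/w2.png",np.hstack([cv2.resize(im,(400,300)),cv2.resize(im2[100:240,200:387],(400,300))]))
E
```

```text
(5.15, array([0.5452, 0.0291, 0.1541]), 'yaxis deg', np.float64(-67.21), 'z', array([ 0., -0., -1.]), array([0.1, 0.4, 0.4]), 0.04466698889487426)
```

View pics/w2.png

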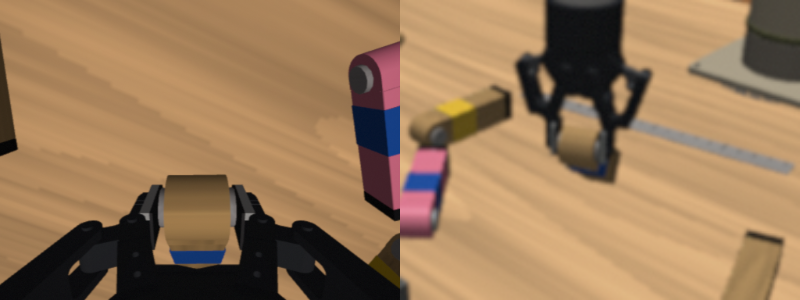

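The leg is swinging up in the jaws, with the blue band coming in underneath, as planned. I continue the arc.

Emit:
carry_out(series=[[-0.006, -0.0024, 0.0058, 0, -1], [-0.0062, -0.0027, 0.0053, 0, -1], [-0.0065, -0.0027, 0.0048, 0, -1], [-0.0069, -0.0029, 0.0044, 0, -1], [-0.007, -0.003, 0.0039, 0, -1], [-0.0073, -0.003, 0.0034, 0, -1], [-0.0075, -0.0032, 0.0028, 0, -1], [-0.0077, -0.0032, 0.0024, 0, -1], [0, 0, 0, 0, -1]])

```text
t: 6.15
tool_pos: [0.4899, 0.0057, 0.1868]
orientation: [3.079, 0.62, 0.001]
wrist_force: [1.2, 0.4, 2.2]
width: 0.045
```

Emit:
carry_out(series=[[-0.0077, -0.0032, 0.0017, 0, -1], [-0.0079, -0.0033, 0.0012, 0, -1], [-0.0079, -0.0034, 0.0007, 0, -1], [-0.0079, -0.0033, 0.0001, 0, -1], [-0.008, -0.0033, -0.0005, 0, -1], [-0.0078, -0.0034, -0.001, 0, -1], [0, 0, 0, 0, -1], [0, 0, 0, 0, -1], [0, 0, 0, 0, -1]])

```text
t: 7.05
tool_pos: [0.4437, -0.014, 0.1896]
orientation: [3.079, 0.62, 0.003]
wrist_force: [-1.2, -2.6, 13.9]
width: 0.0447
```

```bash
python3 - <<'E'
from cell import cams,monitor,r
from h import *
print(pose(monitor.state()))
im=cams.camera("wrist");im2=cams.camera("scene");cv2.imwrite("pics/w3.png",np.hstack([cv2.resize(im,(320,240)),cv2.resize(im2[90:210,220:380],(480,360))[:240*2][:360][60:300]]));cv2.imwrite("pics/s3.png",cv2.resize(im2[80:230,200:400],(800,600),interpolation=cv2.INTER_CUBIC))
E
```

```text
(7.05, array([ 0.4437, -0.014 ,  0.1896]), 'yaxis deg', np.float64(-67.22), 'z', array([ 0.002, -0.001, -1.   ]), array([-1.2, -2.6, 13.9]), 0.04469734613356524)
```

View pics/s3.png

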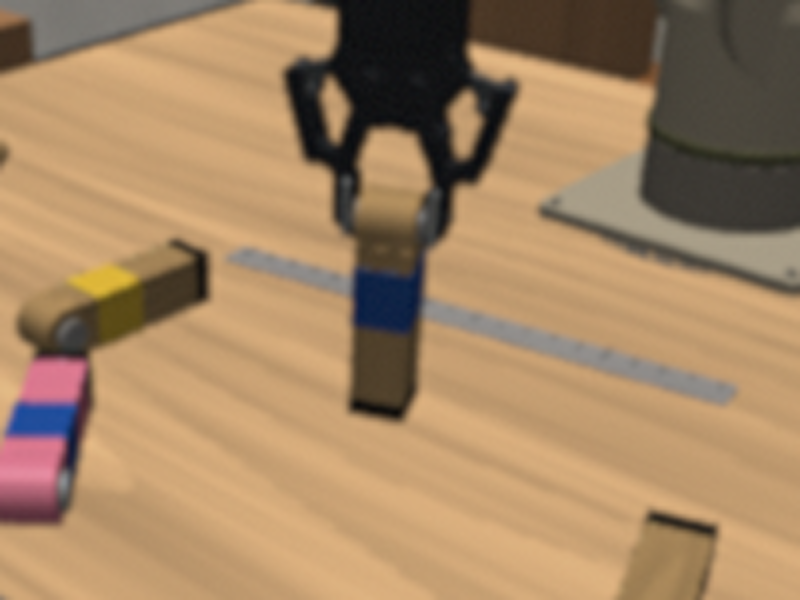

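The leg looks upright, with its foot corners at crop (350,410), (403,417) and (417,390). The upward force of 14 N says the foot is pressed on the bench. I check the foot position against the bolt.

```bash
python3 - <<'E'
from cell import cams
from h import *
c=cams.calibration("scene")
A=[ray(c,200+u/4-.4,80+v/4-.4,0) for u,v in((350,410),(403,417),(417,390))];print(np.round(A,4))
print("foot centre",((A[0]+A[2])/2).round(4),np.linalg.norm(A[0]-A[1]),np.linalg.norm(A[2]-A[1]))
d=A[0]-A[1];print(np.degrees(np.arctan2(d[1],d[0])))
E
```

```text
[[ 0.4612 -0.0256  0.    ]
 [ 0.4448  0.005   0.    ]
 [ 0.4112 -0.0094  0.    ]]
foot centre [ 0.4362 -0.0175  0.    ] 0.034814447849147244 0.03656627401368034
-61.78149503073072
```

The foot centre is within 2–8 mm of directly under the bolt, so any tilt is under 4°, against roughly 15° for toppling. I nudge 2 mm back, open gently and rise.

Emit:
carry_out(series=[[-0.002, -0.001, 0.0005, 0, -1], [0, 0, 0, 0, -1], [0, 0, 0, 0, 0.15], [0, 0, 0, 0, 0.2], [0, 0, 0, 0, 0.3], [0, 0, 0, 0, 0.5], [0, 0, 0, 0, 0.7], [0, 0, 0, 0, 1], [0, 0, 0, 0, 1], [0, 0, 0, 0, 1]])

```text
t: 8.15
tool_pos: [0.4412, -0.0147, 0.1889]
orientation: [3.08, 0.621, 0.0]
wrist_force: [0.1, -0.1, -0.6]
width: 0.0853
```

Emit:
carry_out(series=[[0, 0, 0.01, 0, 1], [0, 0, 0.02, 0, 1], [0, 0, 0.03, 0, 1], [0, 0, 0.03, 0, 1], [0, 0, 0.03, 0, 1], [0, 0, 0.02, 0, 1], [0, 0, 0, 0, 1], [0, 0, 0, 0, 1], [0, 0, 0, 0, 1]])

```text
t: 9.05
tool_pos: [0.4408, -0.0147, 0.3282]
orientation: [-3.079, -0.621, 0.002]
wrist_force: [-0.4, 0.4, -0.6]
width: 0.0852
```

```bash
python3 - <<'E'
from cell import cams,monitor,r
from h import *
print(pose(monitor.state()))
im2=cams.camera("scene");im=cams.camera("wrist");a=cams.camera("top")
cv2.imwrite("pics/s4.png",np.hstack([cv2.resize(im2,(400,300)),cv2.resize(im2[100:220,220:380],(400,300),interpolation=cv2.INTER_CUBIC)]))
cv2.imwrite("pics/w4.png",np.hstack([cv2.resize(im,(400,300)),cv2.resize(a,(400,300))]))
E
```

```text
(9.05, array([ 0.4408, -0.0147,  0.3282]), 'yaxis deg', np.float64(-67.2), 'z', array([-0.001,  0.   , -1.   ]), array([-0.4,  0.4, -0.6]), 0.08515055649247552)
```

View pics/s4.png

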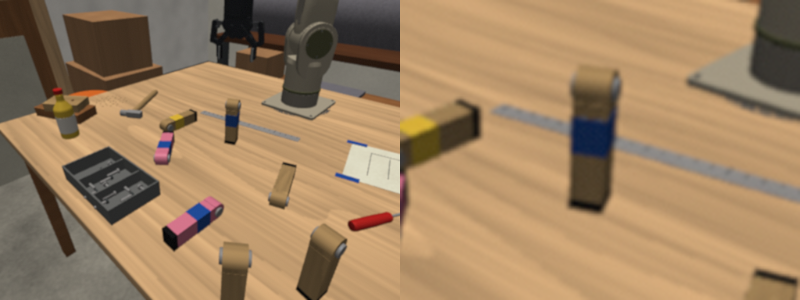

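View pics/w4.png

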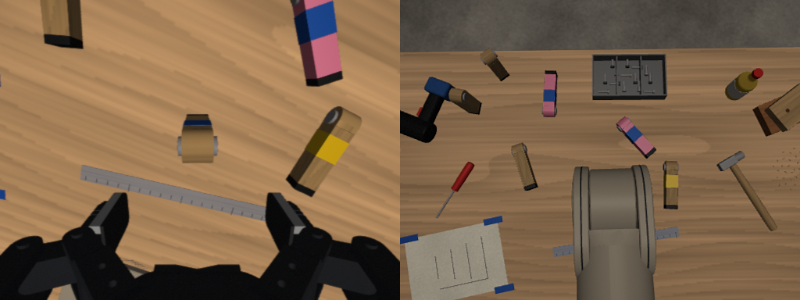

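The leg stands upright by itself: it is at (232,120) in the scene view, and the wrist view at (197,140) shows its top with the foot beneath. The other legs are where they were, and the gripper is clear. I hand the job in.

```bash
python3 -c "
from cell import job;print(job.finish_job())"
```

```text
the job is handed in; nothing more can be done
None
```

The blue-taped leg is standing on its black foot, upright by itself, and I handed the job in at about 9 s. I pinched it by its bolt heads, swung the bolt along an arc about the foot's lower edge, then opened the gripper and rose clear.

- **Final pictures:** Taken after release, they show the leg upright and, by eye, the yellow, plain and pink legs where they were. The gripper was open, about 0.1 m above the leg, and the wrist force was back to about zero.
- **Foot position:** While still gripped, the foot measured within about 8 mm of directly under the bolt, from a blurry scene crop. From the first top view I had expected about 2 mm. I did not measure the foot again after release.
- **Forces:** The most I read at the wrist was about 14 N, as the foot met the bench.

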